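# Zero the bench crate tally by its thumbwheel

### The job

Zero the crate tally on the bench: with a fingertip, gently flick the edge of its eight-lug thumbwheel anticlockwise (seen from above), click by click, until the lug with the upright metal stud has clicked in at the fixed arrow. Do not run past the arrow; do not pinch the wheel, or lift, tip or shove the tally, and leave the garlic bulb, the cup and the glue pot where they stand.

Things in the scene. Friction and masses are not known exactly. Their poses are not given: they have to be found in the camera images.
- tally: Bench tally counter, loose, about 0.8 kg, rubber sole: round grey foot 124 mm across, 12 mm high; grey drum 74 mm across up to 44 mm; then the black thumbwheel (47 to 61 mm above the bench); on top a fixed white cap 52 mm across (to 66 mm) with a dark arrow (to 70 mm). Origin: centre of the underside, on the wheel's axis; z up; x is where the arrow points.
- hub (a point): Centre of the wheel: on its upright axis, 54 mm above the bench, half-way up its lugs; axes as the tally's (does not turn). The black wheel: a disc 68 mm across with eight equal radial lugs, 104 mm over their round ends, one every 45 degrees, each 7 mm wide, 14 mm high; 26 mm is free between neighbouring lugs at 42 mm from the axis. One lug carries the stud.
- arrow (a point): The zero place, fixed to the tally: the point in front of the arrow's tip, 42 mm from the axis along the tally's x, 66 mm above the bench. The stud's centre belongs here.
- stud (a point): Middle of the upright bare-metal stud (9 mm across, from 61 to 73 mm above the bench) on top of one lug of the wheel, 42 mm from the axis; moves with the wheel.
- wheel (a joint): Turn of the thumbwheel, rad, growing anticlockwise seen from above; 0: stud at the arrow. A spring click-stop draws it into the nearest multiple of pi/4 (one click; one lug then lies in line with the arrow); a click takes about 1 N at the lugs' ends. Starts 2, 3 or 4 clicks short of zero (about -1.57, -2.36, -3.14). End stops at -3.45 and +2.0.
- bulb: Garlic bulb, bystander, loose, 58 mm across, 60 mm high; origin at the centre of its underside.
- cup: Red drinking cup, bystander, loose, 72 mm across, 85 mm high; origin at the centre of its underside.
- gluepot: White glue pot with lid, bystander, loose, 60 mm across, 75 mm high; origin at the centre of its underside.
Mind the look-alikes: they are no part of the job. Of the things that look like the tally, the largest one is meant.

How it is judged:
By the outcome, as a careful person would: the job done as asked, in the order asked, and still so for the second after the job is handed in, with the robot touching nothing.
It also fails if it takes over 61 s, if anything falls off the work surface, if the arm or the gripper's body presses on something with over 40 N, if the wrist force passes 120 N, or if a joint passes its speed limit or range.

### The arm

A 6-joint arm with a two-finger parallel gripper is mounted at the origin on the work surface. World frame = base frame: x ahead of the robot, y to its left, z up, the work surface at z = 0. Lengths are in m, angles in rad, forces in N, time in s.
With the tool pointing down it reaches from about 0.375 to 0.9 m from the base axis. Payload 3.1 kg.
Tool frame: the origin (TCP) lies between the finger pads; the fingertips stand 17 mm ahead of it and the grasp point (between the pads) lies 2 mm behind it (robot.nose_length is the distance from the TCP to the fingertips, in m); z points along the fingers, y is the line along which they close (so a half turn about z gives the same grasp; the last joint's range is limited). The gripper opens to 87 mm and grips with 3 to 60 N. Pads are 19 mm wide; open, the fingers measure 117 mm over their backs; the gripper's body (75 mm by 190 mm) begins 51 mm behind the grasp point.
Start: joints at [-1.498, 0.527, 1.433, -0, 1.181, -0.178], TCP at [0.155, -0.605, 0.219] pointing down, gripper open.
Joint ranges: [-3.08, 3.08], [-0.75, 2.2], [0.22, 2.44], [-1.43, 4.57], [0, 2.65], [-2.85, 2.85]. Speed limits (rad/s): [2.79, 2.79, 3.14, 3.14, 3.14, 3.14].

### API

Orientations are given as a unit quaternion [x, y, z, w].
In Python, from rig import robot, cams gives the robot as it stands.
- The arm moves only by the shell command python3 -m pendant 'ROWS' [FORCE]. ROWS is JSON, a list of rows, each an object with "jaw": the opening, from 0 (shut) to 1 (fully open); "linear": the shift along the tool's x, y, z in cm, a list of three; "twist": the turn about the tool's z in degrees. A call has 1 to 12 rows; each row shifts and turns the commanded pose from where the row before left it, along the tool's axes as they then stand; what a row does not reach is not made up. A row lasts 1/12 s, in which the tool goes at most 41.7 mm and 7.16 degrees, less where a joint would pass 70% of its speed; a pose out of reach is approached as far as the arm can. A call is refused whole if a number of a shift passes 4.17 or a number of a turn 7.16, either way. A call with a gripper value outside its range is refused whole. The fingers move at their own pace and stop on an object; FORCE is the grip in N (left out, the last holds). Time passes only in rows, so rows that do not move let the fingers close. It gives the time, the measured TCP pose, the force, the opening and the grip force at its end, in the units of the state.
- robot.get_obs(): the state, without advancing time (a new reading comes with each control period).
- cams.camera(name): name is "scene" or "top" or "wrist"; returns a dict with "color" (400x640x3 uint8, blue, green, red), "depth" (400x640 float32, m along the optical axis (not along the pixel's ray), 0 where there is no reading), "fov_y" (degrees; the focal length in pixels is half the picture's height over the tangent of half this angle, whatever the lens; pixels are square), "cx", "cy" (the principal point, pixels), "k1" (the pictures are not rectified: a ray, as slopes to the right and down, at radius r is drawn at 1 + k1 r^2 times it, then the intrinsics apply), "view" (4x4, takes a point from world to camera coordinates). Camera axes: x right, y down, z forward; pixel columns grow to the right and rows downward; lengths in m; the calibration is good to about 2 mm. A picture is of the moment at which its call begins.
- robot.hand_in(): hands the job in; it is judged then, once.
The state is a dict: "time": time; "q": joint angles; "joint_velocities": joint speeds; "joint_torque": joint torques, N m; "position": TCP position; "tool_rot": TCP orientation; "ft_force": force on the tool from outside, world axes, zero at the start; "moment": the same for the moment, N m; "grip_width": finger opening in m; "grip_force": force on a finger pad.
Only numpy, scipy, OpenCV 4.12 (cv2) and the standard library are available. Lean on these libraries where they do the work, as an engineer would, in place of code of your own. Each camera call takes 0.05 s, during which the arm holds its last target. There are 200 camera calls.

## Working session

There is one attempt and no reset: what is moved stays moved. The work goes in short steps, Python scripts to look and compute and a shell command to move; the robot and the scene stay as the last step left them, time stands still between calls to the robot, and variables do not carry over. Pictures are saved under pics/ and viewed, at most 10 in all, crops included, and the job is handed in when it is done.

```bash
mkdir -p pics
cat > h.py <<'E'
import numpy as np, cv2
from rig import robot, cams
def ray(c,u,v):
    f=c["color"].shape[0]/2/np.tan(np.radians(c["fov_y"])/2)
    d=np.array([(u-c["cx"])/f,(v-c["cy"])/f]); s=d.copy()
    for _ in range(30): s=d/(1+c["k1"]*(s@s))
    V=np.array(c["view"]); R=V[:3,:3]; o=-R.T@V[:3,3]
    return o,R.T@np.array([s[0],s[1],1])
def onz(c,u,v,z):
    o,d=ray(c,u,v); return o+d*(z-o[2])/d[2]
def proj(c,p):
    f=c["color"].shape[0]/2/np.tan(np.radians(c["fov_y"])/2)
    V=np.array(c["view"]); q=V[:3,:3]@np.array(p)+V[:3,3]; s=q[:2]/q[2]; s=s*(1+c["k1"]*(s@s))
    return s*f+[c["cx"],c["cy"]]
def snap(n): return cams.camera(n)
E
python3 - <<'E'
from h import *
import pickle
for n in ("top","scene"):
    c=snap(n); cv2.imwrite(f"pics/{n}0.png",c["color"]); pickle.dump(c,open(n+".pkl","wb"))
    print(n,np.round(ray(c,320,200)[0],3),c["k1"],c["fov_y"])
print(robot.get_obs())
E
```

```text
top [ 0.545 -0.009  1.117] -0.004380600387906154 50.8855310285677
scene [1.276 0.312 0.776] 0.034923962071067696 53.42522375260893
{'time': 0.1, 'q': array([-1.49853221e+00,  5.28351402e-01,  1.43378668e+00,  6.44806252e-06,
        1.18139057e+00, -1.78511904e-01]), 'joint_velocities': array([ 0.0001264 , -0.00092557, -0.00317943,  0.00066082,  0.00029518,
        0.00126839]), 'joint_torque': array([-4.08207907e-04, -4.40986526e+01, -1.77150536e+01,  6.34172140e-02,
        5.33880503e-02, -4.49851484e-05]), 'position': array([ 0.1550715 , -0.60476716,  0.2185789 ]), 'tool_rot': array([ 9.92148906e-01,  1.25058431e-01,  5.43770219e-05, -9.66476194e-04]), 'ft_force': array([-0.40178127,  0.54984413,  1.0424945 ]), 'moment': array([-0.04404399,  0.03343255, -0.03348023]), 'grip_force': 0.0, 'grip_width': 0.08732965015041202}
```

View pics/top0.png

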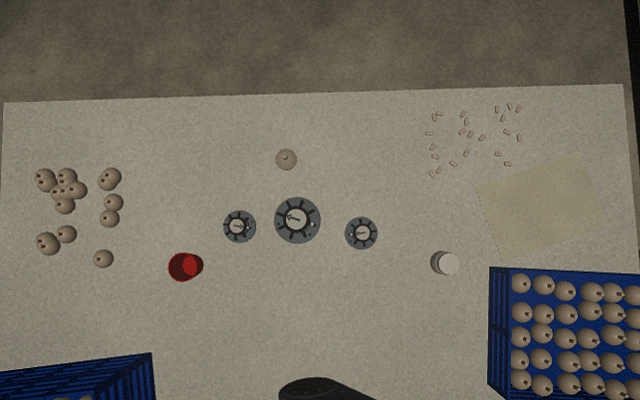

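View pics/scene0.png

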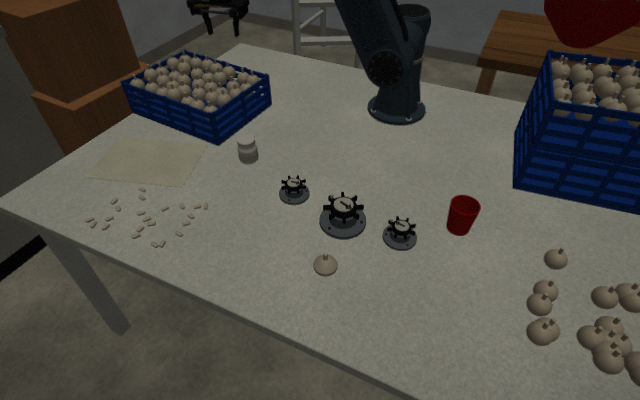

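Tally candidates in the top view: (239,226), (298,220) and (361,233). The middle one at (298,220) is clearly the largest, so it fits the description. I'll confirm it in an enlarged crop.

Run:
```python
from h import *
import pickle
c=pickle.load(open("top.pkl","rb")); im=c["color"]
crop=im[185:260,215:390]; cv2.imwrite("pics/crop.png",cv2.resize(cv2.convertScaleAbs(crop,alpha=1.8),None,fx=4.5,fy=4.5,interpolation=cv2.INTER_CUBIC))
for u,v in [(298,220),(239,226),(361,233)]: print(np.round(onz(c,u,v,.06),3))
print(np.round(onz(c,298+23,220,.012)-onz(c,298-23,220,.012),3))
for n,u,v in [("bulb",286,159),("cup",186,267),("glue",446,263)]: print(n,np.round(onz(c,u,v,.06),3))
# depth contour of foot/drum: points near
D=c["depth"]; V=np.array(c["view"])
P=[]
for v in range(190,252):
  for u in range(266,332):
    if D[v,u]>0:
      o,d=ray(c,u,v); P.append(np.r_[o+d*D[v,u],u,v])
P=np.array(P); 
for lo,hi in [(.007,.02),(.055,.064),(.064,.0685),(.0685,.08)]:
  s=P[(P[:,2]>lo)&(P[:,2]<hi)]; 
  if len(s): print(lo,len(s),s[:,:2].mean(0),(s[:,:2].max(0)+s[:,:2].min(0))/2,np.ptp(s[:,:2],axis=0))
```

```text
[0.598 0.043 0.06 ]
[0.587 0.191 0.06 ]
[ 0.561 -0.115  0.06 ]
[-0.004 -0.121  0.   ]
bulb [0.754 0.069 0.06 ]
cup [0.489 0.325 0.06 ]
glue [ 0.48  -0.323  0.06 ]
0.007 905 [0.60006411 0.04675245] [0.59145166 0.04788532] [0.14117648 0.12155593]
0.055 388 [0.60323113 0.04937072] [0.60209037 0.04879603] [0.09703222 0.0974694 ]
0.064 251 [0.60010493 0.04771007] [0.60198231 0.04005124] [0.09700848 0.07001053]
0.0685 79 [0.60248216 0.04619783] [0.601637   0.03847266] [0.04721851 0.06726733]
```

View pics/crop.png

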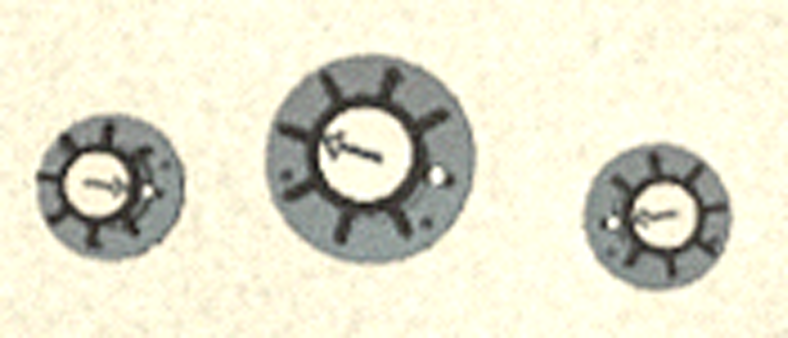

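The crop confirms it: the middle tally (crop 370,160) has a foot about 121 mm across and is the largest. Its arrow points left and slightly up (about 75° in the world), and the stud is at crop (437,175), opposite the arrow, so it is 4 clicks short. I'll push on the robot-facing side with shut fingers and the tool y axis radial. First I'll check the crate height along the path.

Run:
```python
from h import *
import pickle
for n in ("top","scene"):
    c=pickle.load(open(n+".pkl","rb")); print(n,proj(c,[.155,-.605,.219]))
c=pickle.load(open("top.pkl","rb"))
for u,v in [(490,270),(492,380),(520,385),(570,330),(620,285),(632,390),(100,370)]:
    o,d=ray(c,u,v); print(u,v,np.round(o+d*c["depth"][v,u],3))
```

```text
top [615.63411228 422.65550383]
scene [223.65785692  35.25660331]
490 270 [ 0.456 -0.45   0.012]
492 380 [ 0.184 -0.431  0.029]
520 385 [ 0.203 -0.458  0.124]
570 330 [ 0.318 -0.593  0.104]
620 285 [ 0.407 -0.785  0.011]
632 390 [ 0.179 -0.721  0.111]
100 370 [0.264 0.503 0.129]
```

```bash
python3 -m pendant '[{"jaw":0,"linear":[1,-1,-2.5],"twist":0},{"jaw":0,"linear":[2.5,-3,-2.5],"twist":0},{"jaw":0,"linear":[2.5,-3,0],"twist":0},{"jaw":0,"linear":[2.5,-3,0],"twist":0},{"jaw":0,"linear":[2.5,-3,0],"twist":0},{"jaw":0,"linear":[2.5,-3,0],"twist":0},{"jaw":0,"linear":[2.5,-3,0],"twist":0},{"jaw":0,"linear":[2.5,-3,0],"twist":0},{"jaw":0,"linear":[2.5,-3,0],"twist":0},{"jaw":0,"linear":[2.5,-3,0],"twist":0},{"jaw":0,"linear":[2.5,-3,0],"twist":0},{"jaw":0,"linear":[2.5,-3,0],"twist":0}]' 10
python3 -m pendant '[{"jaw":0,"linear":[2.5,-3,0],"twist":0},{"jaw":0,"linear":[2.5,-3,0],"twist":0},{"jaw":0,"linear":[2.5,-3,0],"twist":0},{"jaw":0,"linear":[2.5,-3,0],"twist":0},{"jaw":0,"linear":[2.5,-3,0],"twist":0},{"jaw":0,"linear":[2.5,-3,0],"twist":0},{"jaw":0,"linear":[1.5,-3,0],"twist":0},{"jaw":0,"linear":[0,0,0],"twist":0}]'
python3 -m pendant '[{"jaw":0,"linear":[0,0,0],"twist":-7},{"jaw":0,"linear":[0,0,0],"twist":-7},{"jaw":0,"linear":[0,0,0],"twist":-7},{"jaw":0,"linear":[0,0,0],"twist":-7},{"jaw":0,"linear":[0,0,0],"twist":-7},{"jaw":0,"linear":[0,0,0],"twist":-7},{"jaw":0,"linear":[0,0,0],"twist":-7},{"jaw":0,"linear":[0,0,0],"twist":-7},{"jaw":0,"linear":[0,0,0],"twist":-7},{"jaw":0,"linear":[0,0,0],"twist":-7},{"jaw":0,"linear":[0,0,0],"twist":-7},{"jaw":0,"linear":[0,0,0],"twist":-6}]'
python3 - <<'E'
from h import *
import pickle
c=snap("wrist"); pickle.dump(c,open("w.pkl","wb")); cv2.imwrite("pics/w1.png",cv2.convertScaleAbs(c["color"],alpha=1.6))
o=robot.get_obs(); print(o["position"],o["tool_rot"],o["q"],o["ft_force"],proj(c,[.601,.046,.06]))
E
```

```text
time: 1.1
position: [0.3453, -0.2069, 0.2668]
tool_rot: [0.992, 0.125, -0.0, -0.0]
ft_force: [0.8, -0.4, 0.5]
grip_width: 0.0152
grip_force: 0.0
time: 1.77
position: [0.4534, 0.0407, 0.2667]
tool_rot: [0.992, 0.128, 0.0, -0.001]
ft_force: [-1.0, -0.5, 0.3]
grip_width: 0.0007
grip_force: 0.0
time: 2.77
position: [0.4523, 0.0349, 0.2666]
tool_rot: [0.658, 0.753, -0.0, -0.0]
ft_force: [0.2, 0.4, 0.3]
grip_width: 0.0003
grip_force: 0.0
[0.45225141 0.03491363 0.26660866] [ 6.57137860e-01  7.53770173e-01 -4.54418873e-04 -3.90217369e-04] [-1.69914684e-01  2.32384618e-01  1.78218350e+00 -4.09668638e-04
  1.12816388e+00 -3.06504321e-01] [ 0.27766137  0.30464977 -0.50360747] [448.56230732 178.75561052]
```

View pics/w1.png

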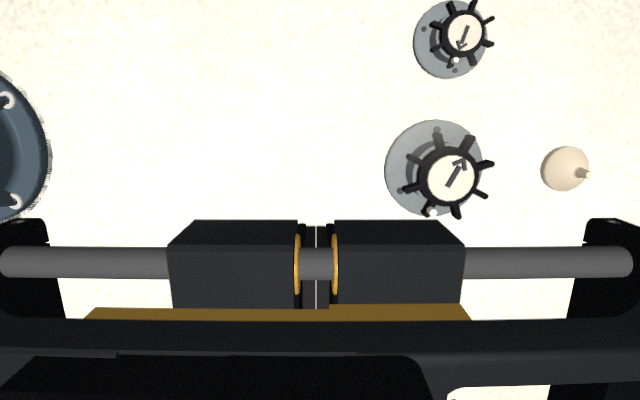

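The wrist view shows the tally's cap at (448,176), the arrow tip near (466,157) and the stud at (430,211), opposite the arrow. That is 4 clicks. Next I'll measure the centre and the lug angles.

```bash
cat > meas.py <<'E'
from h import *
def meas(c,guess,z=.061):
    """axis from the white cap's contour at z=.066; lug phase (mod 45) from dark ring; stud angle"""
    im=c["color"]; g=im.max(2).astype(float)
    a=np.radians(np.arange(0,360,1.))
    ctr=np.array(guess[:2])
    for it in range(2):   # rim of the cap: ring dark outside, white inside
        pts=[]
        for t in a:
            rr=np.arange(.018,.034,.0003)
            s=[proj(c,[ctr[0]+r*np.cos(t),ctr[1]+r*np.sin(t),.066]) for r in rr]
            v=cv2.remap(g.astype(np.float32),np.array(s,np.float32)[None,:,0],np.array(s,np.float32)[None,:,1],1)[0]
            k=np.argmin(np.gradient(cv2.GaussianBlur(v[None],(1,1),0)[0])); 
            if 3<k<len(rr)-3: pts.append(ctr+rr[k]*np.array([np.cos(t),np.sin(t)]))
        P=np.array(pts); A=np.c_[2*P,np.ones(len(P))]; w=np.ones(len(P),bool)
        for _ in range(5):
            x=np.linalg.lstsq(A[w],(P[w]**2).sum(1),rcond=None)[0]; r=np.sqrt(x[2]+x[:2]@x[:2])
            w=abs(np.hypot(*(P-x[:2]).T)-r)<.0015
        ctr=x[:2]
    def ring(rs,z):
        out=0
        for r in rs:
            s=np.array([proj(c,[ctr[0]+r*np.cos(t),ctr[1]+r*np.sin(t),z]) for t in a],np.float32)
            out=out+cv2.remap(g.astype(np.float32),s[None,:,0],s[None,:,1],1)[0]
        return out/len(rs)
    L=ring([.046,.048,.050],.061)
    ph=np.degrees(np.angle(np.sum((L.max()-L)*np.exp(8j*a))))/8
    S=ring([.040,.042,.044],.073); 
    A=ring([.012,.014,.016,.018,.020],.070)  # arrow dark
    arrow=np.degrees(np.angle(np.sum(((A.max()-A)**2)*np.exp(1j*a))))
    return ctr,r,w.sum(),ph%45,float(np.argmax(cv2.GaussianBlur(np.r_[S,S,S][None],(7,1),0)[0][360:720])),arrow
E
python3 - <<'E'
from meas import *
import pickle
c=pickle.load(open("w.pkl","rb"))
print(meas(c,[.601,.046]))
o=robot.get_obs();q=o["tool_rot"];print(2*np.degrees(np.arctan2(q[1],q[0])))
f=pickle.load(open("top.pkl","rb")); print(meas(f,[.601,.046]))
E
```

```text
(array([0.60060411, 0.04784325]), np.float64(0.025928748162893537), np.int64(347), np.float64(25.642435938566916), 358.0, np.float64(73.91556027640152))
97.8360754459757
(array([0.60118353, 0.04810846]), np.float64(0.025902175630384366), np.int64(338), np.float64(25.842393060621255), 251.0, np.float64(71.61686378969192))
```

Centre (0.6007, 0.048), and the lugs are at 70.7° + 45k. The push sector 160.7°→205.7° faces the robot. Next: align the tool, descend beside the wheel and stop 80 mm from the axis.

```bash
python3 -m pendant '[{"jaw":0,"linear":[0,0,0],"twist":4.6},{"jaw":0,"linear":[2.1,3.4,0],"twist":0},{"jaw":0,"linear":[2.1,3.4,0],"twist":0},{"jaw":0,"linear":[0,0,3],"twist":0},{"jaw":0,"linear":[0,0,3],"twist":0},{"jaw":0,"linear":[0,0,3],"twist":0},{"jaw":0,"linear":[0,0,3],"twist":0},{"jaw":0,"linear":[0,0,3],"twist":0},{"jaw":0,"linear":[0,0,3],"twist":0},{"jaw":0,"linear":[0,0,2],"twist":0},{"jaw":0,"linear":[0,0,0],"twist":0},{"jaw":0,"linear":[0,0,0],"twist":0}]'
cat > rel.py <<'E'
from meas import *
o=robot.get_obs(); q=o["tool_rot"]; y=2*np.arctan2(q[1],q[0]); C=np.array([.6007,.048])
d=o["position"][:2]-C; print("yaw",round(np.degrees(y),2),"t %.1f rho %.1f mm"%(1e3*d@[np.cos(y),np.sin(y)],-1e3*d@[np.sin(y),-np.cos(y)]),o["position"][2],o["ft_force"].round(1),o["time"])
E
python3 rel.py
python3 - <<'E'
from meas import *
for n in ("top","scene"):
    c=snap(n); 
    if n=="top": print(meas(c,[.6007,.048]))
    u,v=map(int,proj(c,[.58,.06,.06])); x=c["color"][v-45:v+45,u-60:u+60]
    cv2.imwrite(f"pics/{n}2.png",cv2.resize(cv2.convertScaleAbs(x,alpha=1.8),None,fx=5,fy=5,interpolation=2))
E
python3 -c "
import cv2;import numpy as np
cv2.imwrite('pics/both2.png',cv2.resize(np.hstack([cv2.imread('pics/top2.png'),cv2.imread('pics/scene2.png')]),(800,300)))"
```

```text
time: 3.82
position: [0.5179, 0.0803, 0.066]
tool_rot: [0.69, 0.723, -0.001, -0.001]
ft_force: [0.6, -0.8, 0.3]
grip_width: 0.0007
grip_force: 0.0
yaw 92.67 t 36.2 rho 81.2 mm 0.06604775781794944 [ 0.6 -0.8  0.3] 3.8167
(array([0.60117781, 0.04862487]), np.float64(0.02627492866982137), np.int64(242), np.float64(24.910830870645412), 251.0, np.float64(82.80710969600362))
```

View pics/both2.png

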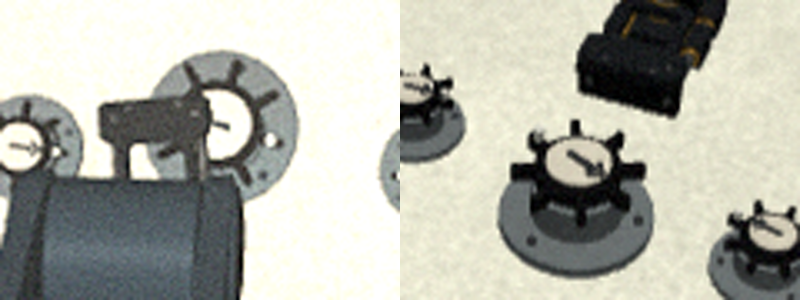

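The scene view shows the gripper standing clear beside the wheel, with its body above the cap. First flick: move in, sweep 40 mm along tool −x, then back out radially.

```bash
python3 -m pendant '[{"jaw":0,"linear":[0,0.7,0],"twist":0},{"jaw":0,"linear":[0,0.7,0],"twist":0},{"jaw":0,"linear":[0,0.7,0],"twist":0},{"jaw":0,"linear":[-0.6,0,0],"twist":0},{"jaw":0,"linear":[-0.6,0,0],"twist":0},{"jaw":0,"linear":[-0.4,0,0],"twist":0},{"jaw":0,"linear":[-0.4,0,0],"twist":0},{"jaw":0,"linear":[-0.4,0,0],"twist":0},{"jaw":0,"linear":[-0.4,0,0],"twist":0}]'; python3 rel.py
python3 -m pendant '[{"jaw":0,"linear":[-0.4,0,0],"twist":0},{"jaw":0,"linear":[-0.4,0,0],"twist":0},{"jaw":0,"linear":[-0.3,0,0],"twist":0},{"jaw":0,"linear":[0,0,0],"twist":0}]'; python3 rel.py
python3 -m pendant '[{"jaw":0,"linear":[0,-0.7,0],"twist":0},{"jaw":0,"linear":[0,-0.7,0],"twist":0},{"jaw":0,"linear":[0,-0.7,0],"twist":0},{"jaw":0,"linear":[0,0,0],"twist":0}]'; python3 rel.py
python3 - <<'E'
from meas import *
c=snap("top"); print(meas(c,[.6007,.048]))
s=snap("scene"); x=[]
for c in (c,s):
    u,v=map(int,proj(c,[.59,.05,.06])); x.append(cv2.resize(cv2.convertScaleAbs(c["color"][v-36:v+36,u-48:u+48],alpha=1.8),(400,300),interpolation=2))
cv2.imwrite("pics/f1.png",np.hstack(x))
E
```

```text
time: 4.67
position: [0.5407, 0.0532, 0.0668]
tool_rot: [0.69, 0.724, -0.0, -0.0]
ft_force: [-0.1, -0.8, -0.4]
grip_width: 0.0002
grip_force: 0.0
yaw 92.75 t 8.1 rho 59.6 mm 0.0668402066187201 [-0.1 -0.8 -0.4] 4.6667
time: 5.0
position: [0.5418, 0.0421, 0.0669]
tool_rot: [0.69, 0.724, 0.0, 0.0]
ft_force: [0.5, 0.2, -1.3]
grip_width: 0.0003
grip_force: 0.0
yaw 92.73 t -3.1 rho 59.2 mm 0.06691610331917519 [ 0.5  0.2 -1.3] 5.0
time: 5.33
position: [0.5175, 0.0423, 0.0667]
tool_rot: [0.69, 0.724, -0.001, -0.002]
ft_force: [-0.0, -1.2, -0.4]
grip_width: 0.0008
grip_force: 0.0
yaw 92.79 t -1.7 rho 83.3 mm 0.06665799301335605 [-0.  -1.2 -0.4] 5.3333
(array([0.60117138, 0.04814544]), np.float64(0.026254205081903445), np.int64(201), np.float64(25.544048662924666), 252.0, np.float64(3.7945363797364506))
```

View pics/f1.png

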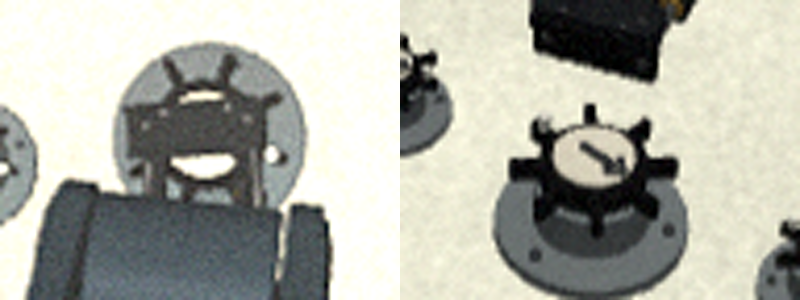

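The stud hasn't moved (left panel 272,155, same as before), so the fingertip missed the lugs. The tips are probably thinner than assumed. I'll repeat the stroke 5.5 mm deeper and check the wheel mid-stroke with the scene camera.

```bash
cat > wst.py <<'E'
from meas import *
def st(n="scene"):
    c=snap(n); g=cv2.cvtColor(c["color"],6).astype(float); b=70.7
    def br(t,r,z):
        u,v=np.round(proj(c,[.6007+r*np.cos(t),.048+r*np.sin(t),z])).astype(int); return g[v-1:v+2,u-1:u+2].mean()
    print(n,"lug brightness, clicks from zero:",{k:int(br(np.radians(b+45*k),.042,.066)) for k in range(-4,4)})
    a=np.radians(np.arange(0,360,1.)); 
    # lug phase on camera/visible side
    sel=(a<np.radians(130)) if n=="scene" else ((a<np.radians(100))|(a>np.radians(225)))
    L=np.array([np.mean([br(t,r,.061) for r in (.046,.049)]) for t in a]); L=L-np.median(L)
    ph=[sum(np.minimum(L,0)[sel]*np.cos(8*(a[sel]-np.radians(p)))) for p in range(45)]
    print("  phase",int(np.argmin(ph)),"(rest 25.7)")
st()
E
python3 wst.py
python3 -m pendant '[{"jaw":0,"linear":[1.9,0,0],"twist":0},{"jaw":0,"linear":[1.9,0,0],"twist":0},{"jaw":0,"linear":[0,0.9,0],"twist":0},{"jaw":0,"linear":[0,0.9,0],"twist":0},{"jaw":0,"linear":[0,0.85,0],"twist":0},{"jaw":0,"linear":[0,0,0],"twist":0},{"jaw":0,"linear":[-0.6,0,0],"twist":0},{"jaw":0,"linear":[-0.6,0,0],"twist":0},{"jaw":0,"linear":[-0.4,0,0],"twist":0},{"jaw":0,"linear":[-0.4,0,0],"twist":0},{"jaw":0,"linear":[0,0,0],"twist":0}]'; python3 rel.py; python3 wst.py
python3 - <<'E'
from h import *
c=snap("wrist"); s=snap("scene"); x=[cv2.resize(cv2.convertScaleAbs(c["color"],alpha=1.8),(480,300))]
u,v=map(int,proj(s,[.58,.05,.06])); x.append(cv2.resize(cv2.convertScaleAbs(s["color"][v-36:v+36,u-38:u+38],alpha=1.8),(316,300),interpolation=2))
cv2.imwrite("pics/f2.png",np.hstack(x))
E
```

```text
scene lug brightness, clicks from zero: {-4: 70, -3: 84, -2: 8, -1: 6, 0: 32, 1: 73, 2: 57, 3: 48}
  phase 20 (rest 25.7)
time: 6.4
position: [0.5461, 0.0598, 0.0669]
tool_rot: [0.69, 0.723, -0.0, -0.0]
ft_force: [-0.6, -0.6, 0.7]
grip_width: 0.0006
grip_force: 0.0
yaw 92.68 t 14.3 rho 54.0 mm 0.06690780424181605 [-0.6 -0.6  0.7] 6.4
scene lug brightness, clicks from zero: {-4: 69, -3: 84, -2: 8, -1: 8, 0: 32, 1: 73, 2: 55, 3: 45}
  phase 20 (rest 25.7)
```

View pics/f2.png

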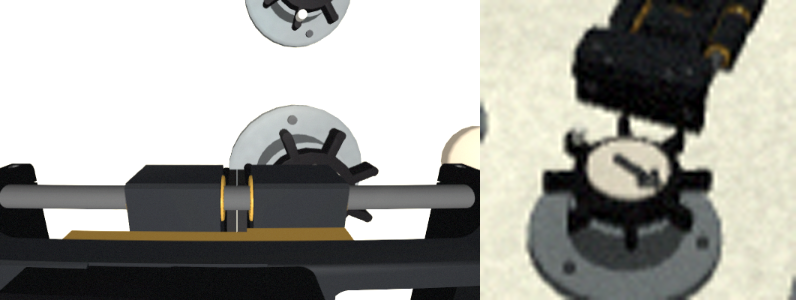

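Run:
```python
from h import *
print("nose",robot.nose_length, [a for a in dir(robot) if a[0]!="_"])
o=robot.get_obs(); T=o["position"]; from scipy.spatial.transform import Rotation as R
q=R.from_quat(o["tool_rot"]); print(T)
for n in ("scene","top","wrist"):
    c=snap(n); P=[]
    D=c["depth"]
    for v in range(0,400,1):
        for u in range(0,640,1):
            if D[v,u]>0:
                oo,d=ray(c,u,v); P.append(oo+d*D[v,u]) if n!="wrist" or 1 else 0
    L=q.inv().apply(np.array(P)-T)*1e3
    s=L[(abs(L[:,0])<15)&(abs(L[:,1])<60)&(L[:,2]<22)&(L[:,2]>-200)]
    print(n,len(s))
    for z in range(-200,25,10):
        w=s[(s[:,2]>=z)&(s[:,2]<z+10)]
        if len(w)>3: print("  z",z,len(w),"x",np.round([w[:,0].min(),w[:,0].max()]),"y",np.round([w[:,1].min(),w[:,1].max()]))
```

```text
nose 0.017 ['Unreachable', 'get_obs', 'hand_in', 'nose_length']
[0.54603357 0.06084958 0.06692681]
scene 575
  z -200 33 x [-15.  14.] y [27. 36.]
  z -190 66 x [-15.  15.] y [27. 38.]
  z -180 29 x [-13.  15.] y [32. 39.]
  z -160 31 x [-14.  15.] y [10. 17.]
  z -150 45 x [-14.  14.] y [12. 16.]
  z -140 43 x [-14.  15.] y [11. 17.]
  z -130 36 x [-13.  15.] y [11. 17.]
  z -120 69 x [-14.  15.] y [11. 26.]
  z -110 19 x [-14.  14.] y [ 3. 25.]
  z -100 79 x [-15.  12.] y [13. 35.]
  z -90 7 x [-14.   6.] y [30. 34.]
  z -10 34 x [-15.  10.] y [31. 60.]
  z 0 78 x [-13.  15.] y [ 8. 59.]
  z 10 5 x [2. 5.] y [ 9. 20.]
top 109
  z -180 29 x [-14.  15.] y [-48. -42.]
  z -120 55 x [-15.  14.] y [-60. -51.]
  z -10 14 x [-12.   8.] y [54. 60.]
  z 0 11 x [-9. 14.] y [54. 60.]
wrist 2198
  z -100 9 x [-4. -2.] y [32. 33.]
  z -80 49 x [ 8. 15.] y [-5.  6.]
  z -70 70 x [-0. 12.] y [-5.  6.]
  z -60 782 x [-6.  9.] y [-5.  6.]
  z -40 10 x [10. 12.] y [-6.  7.]
  z -30 263 x [ 9. 12.] y [-7.  7.]
  z -20 292 x [ 4. 12.] y [-8.  9.]
  z -10 173 x [ 9. 12.] y [-8.  9.]
  z 0 409 x [10. 15.] y [32. 60.]
  z 10 131 x [ 3. 14.] y [ 6. 38.]
  z 20 7 x [ 4. 13.] y [ 6. 37.]
```

Depth shows the shut fingers are only about ±8 mm thick near the tips (I assumed ±15), so the tip passed outside the lug ends. I'll back out and re-enter at 46.5 mm from the axis.

```bash
python3 -m pendant '[{"jaw":0,"linear":[0,-1,0],"twist":0},{"jaw":0,"linear":[1.1,0,0],"twist":0},{"jaw":0,"linear":[1.1,0,0],"twist":0},{"jaw":0,"linear":[0,0.6,0],"twist":0},{"jaw":0,"linear":[0,0.6,0],"twist":0},{"jaw":0,"linear":[0,0.55,0],"twist":0},{"jaw":0,"linear":[0,0,0],"twist":0}]'; python3 rel.py
python3 -m pendant '[{"jaw":0,"linear":[-0.5,0,0],"twist":0},{"jaw":0,"linear":[-0.5,0,0],"twist":0},{"jaw":0,"linear":[-0.4,0,0],"twist":0},{"jaw":0,"linear":[-0.4,0,0],"twist":0},{"jaw":0,"linear":[0,0,0],"twist":0}]'; python3 rel.py; python3 wst.py
```

```text
time: 7.28
position: [0.5554, 0.0834, 0.0672]
tool_rot: [0.69, 0.724, 0.001, 0.001]
ft_force: [0.3, -0.1, -0.7]
grip_width: 0.0004
grip_force: 0.0
yaw 92.79 t 37.5 rho 43.5 mm 0.06717027248886709 [ 0.3 -0.1 -0.7] 7.2833
time: 7.7
position: [0.5535, 0.0642, 0.0669]
tool_rot: [0.69, 0.723, -0.0, -0.0]
ft_force: [0.1, -0.7, 0.7]
grip_width: 0.0004
grip_force: 0.0
yaw 92.69 t 18.4 rho 46.4 mm 0.06690671210809626 [ 0.1 -0.7  0.7] 7.7
scene lug brightness, clicks from zero: {-4: 70, -3: 84, -2: 7, -1: 7, 0: 31, 1: 73, 2: 8, 3: 8}
  phase 20 (rest 25.7)
```

```bash
python3 -m pendant '[{"jaw":0,"linear":[-0.4,0,0],"twist":0},{"jaw":0,"linear":[-0.4,0,0],"twist":0},{"jaw":0,"linear":[-0.4,0,0],"twist":0},{"jaw":0,"linear":[-0.4,0,0],"twist":0},{"jaw":0,"linear":[-0.3,0,0],"twist":0},{"jaw":0,"linear":[0,0,0],"twist":0}]'; python3 rel.py
cat > stud.py <<'E'
from meas import *
c=snap("top"); g=cv2.cvtColor(c["color"],6).astype(np.float32); a=np.radians(np.arange(0,360,1.))
S=0
for r in (.040,.042,.044):
    s=np.array([proj(c,[.6007+r*np.cos(t),.048+r*np.sin(t),.073]) for t in a],np.float32); S=S+cv2.remap(g,s[None,:,0],s[None,:,1],1)[0]/3
L=0
for r in (.046,.049):
    s=np.array([proj(c,[.6007+r*np.cos(t),.048+r*np.sin(t),.061]) for t in a],np.float32); L=L+cv2.remap(g,s[None,:,0],s[None,:,1],1)[0]/2
v=((a<np.radians(100))|(a>np.radians(230)))
k=int(np.argmax(S)); print("stud angle",k,"bright",int(S[k]),"median",int(np.median(S)),"clicks from arrow %.2f"%(((k-71+200)%360-200)/45))
dark=[i for i in range(360) if v[i] and L[i]<35 and L[i]==min(L[(i+j)%360] for j in range(-12,13))]; print("lugs at",dark)
E
python3 stud.py
```

```text
time: 8.25
position: [0.5546, 0.0457, 0.0669]
tool_rot: [0.69, 0.724, 0.0, 0.0]
ft_force: [0.7, 0.9, 0.2]
grip_width: 0.0005
grip_force: 0.0
yaw 92.72 t -0.1 rho 46.1 mm 0.06694961922520659 [0.7 0.9 0.2] 8.25
stud angle 284 bright 91 median 52 clicks from arrow -3.27
lugs at [71, 296]
```

The wheel has turned. Retract and check that it clicked in.

```bash
python3 -m pendant '[{"jaw":0,"linear":[0,-0.9,0],"twist":0},{"jaw":0,"linear":[0,-0.9,0],"twist":0},{"jaw":0,"linear":[0,-0.4,0],"twist":0},{"jaw":0,"linear":[0,0,0],"twist":0}]'; python3 rel.py;python3 stud.py
python3 - <<'E'
from h import *
x=[]
for n in ("top","scene"):
    c=snap(n); u,v=map(int,proj(c,[.59,.05,.06])); x.append(cv2.resize(cv2.convertScaleAbs(c["color"][v-36:v+36,u-48:u+48],alpha=1.8),(400,300),interpolation=2))
cv2.imwrite("pics/f3.png",np.hstack(x))
E
```

```text
time: 8.63
position: [0.53, 0.0457, 0.0667]
tool_rot: [0.69, 0.724, -0.001, -0.001]
ft_force: [-0.1, -0.6, 0.3]
grip_width: 0.0005
grip_force: 0.0
yaw 92.79 t 1.2 rho 70.7 mm 0.06673586690876021 [-0.1 -0.6  0.3] 8.6333
stud angle 252 bright 166 median 49 clicks from arrow -3.98
lugs at [26, 296]
```

View pics/f3.png

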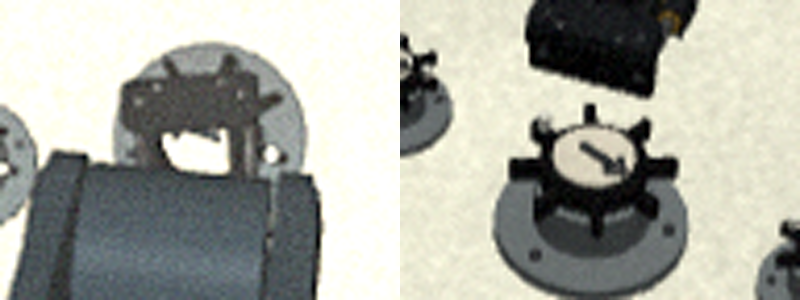

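The 284° reading was false: the gripper was hiding the stud. The stud is still at (272,155) in the left panel, 252°, so the wheel hasn't moved. I need to know where the fingertips really are. I'll back off, open the jaw so the fingers come out from behind the body, and measure them.

```bash
python3 -m pendant '[{"jaw":0,"linear":[0,-3,0],"twist":0},{"jaw":0.6,"linear":[0,-3,0],"twist":0},{"jaw":1,"linear":[0,-1,0],"twist":0},{"jaw":1,"linear":[0,0,0],"twist":0},{"jaw":1,"linear":[0,0,0],"twist":0},{"jaw":1,"linear":[0,0,0],"twist":0},{"jaw":1,"linear":[0,0,0],"twist":0},{"jaw":1,"linear":[0,0,0],"twist":0},{"jaw":1,"linear":[0,0,0],"twist":0},{"jaw":1,"linear":[0,0,0],"twist":0}]'; python3 rel.py
cat > tip.py <<'E'
from h import *
from scipy.spatial.transform import Rotation as R
o=robot.get_obs(); T=o["position"]; q=R.from_quat(o["tool_rot"])
x=[]
for n in ("scene","wrist"):
    c=snap(n); D=c["depth"]; P=[]
    for v in range(400):
        for u in range(640):
            if D[v,u]>0: oo,d=ray(c,u,v); P.append(oo+d*D[v,u])
    L=q.inv().apply(np.array(P)-T)*1e3
    s=L[(abs(L[:,0])<20)&(L[:,1]>0)&(L[:,1]<75)&(L[:,2]<45)&(L[:,2]>-100)]
    print(n)
    for z in range(-100,45,6):
        w=s[(s[:,2]>=z)&(s[:,2]<z+6)]
        if len(w)>3: print("  z",z,len(w),"x",np.round(np.percentile(w[:,0],[2,98])),"y",np.round(np.percentile(w[:,1],[2,98])))
    if n=="scene":
        u,v=map(int,proj(c,T)); x.append(cv2.resize(cv2.convertScaleAbs(c["color"][v-45:v+45,u-60:u+60],alpha=2.2),(400,300),interpolation=2))
    else: x.append(cv2.resize(cv2.convertScaleAbs(c["color"],alpha=2.),(400,300)))
cv2.imwrite("pics/f4.png",np.hstack(x))
E
python3 tip.py
```

```text
time: 9.62
position: [0.4631, 0.0419, 0.0668]
tool_rot: [0.69, 0.724, 0.0, 0.0]
ft_force: [0.4, 0.2, -1.2]
grip_width: 0.0522
grip_force: 0.0
yaw 92.78 t 0.6 rho 137.7 mm 0.06683602990329596 [ 0.4  0.2 -1.2] 9.6167
scene
  z -100 37 x [-20.  10.] y [15. 41.]
  z -34 4 x [-6.  8.] y [36. 40.]
  z -28 13 x [-9. 11.] y [35. 38.]
  z -22 12 x [-9.  9.] y [34. 37.]
  z -16 15 x [-11.  11.] y [31. 38.]
  z -10 14 x [-12.   9.] y [32. 37.]
wrist
  z -100 1454 x [-5.  0.] y [34. 60.]
  z -94 44 x [18. 20.] y [33. 34.]
  z -88 151 x [14. 20.] y [33. 34.]
  z -82 202 x [11. 19.] y [33. 34.]
  z -76 168 x [ 7. 14.] y [33. 35.]
  z -70 186 x [ 3. 14.] y [33. 35.]
  z -64 205 x [-1. 11.] y [33. 38.]
  z -58 327 x [-6.  7.] y [29. 33.]
  z -52 262 x [-8.  5.] y [28. 33.]
  z -46 91 x [-10.   1.] y [28. 29.]
  z -40 19 x [-9. -2.] y [28. 29.]
  z -34 120 x [-9. 11.] y [29. 39.]
  z -28 141 x [-10.  11.] y [28. 37.]
  z -22 127 x [ 5. 11.] y [28. 37.]
  z -16 121 x [ 3. 11.] y [28. 37.]
  z -10 125 x [ 1. 11.] y [28. 37.]
  z -4 20 x [-1. 11.] y [28. 36.]
```

View pics/f4.png

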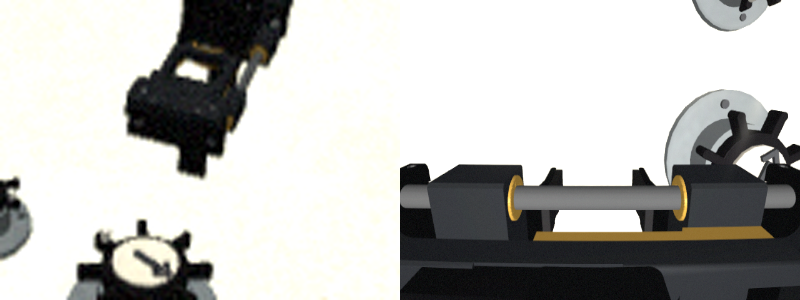

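The left panel shows the finger's end at (192,175). Depth from both cameras puts the fingertip about 3 mm *behind* the TCP, so it is at z≈0.07, above the lugs. The finger is about 9–10 mm thick and ±10 mm wide. I'll go 20 mm lower and use 50 mm from the axis: the finger face stays at 41 mm, outside the 37 mm drum wherever the tip really ends.

```bash
python3 -m pendant '[{"jaw":0,"linear":[1.8,0,0.7],"twist":0},{"jaw":0,"linear":[1.9,0,0.7],"twist":0},{"jaw":0,"linear":[0,0,0.6],"twist":0},{"jaw":0,"linear":[0,0,0],"twist":0},{"jaw":0,"linear":[0,1,0],"twist":0},{"jaw":0,"linear":[0,1,0],"twist":0},{"jaw":0,"linear":[0,1,0],"twist":0},{"jaw":0,"linear":[0,1,0],"twist":0},{"jaw":0,"linear":[0,1,0],"twist":0},{"jaw":0,"linear":[0,1,0],"twist":0},{"jaw":0,"linear":[0,0,0],"twist":0},{"jaw":0,"linear":[0,0,0],"twist":0}]'; python3 rel.py; python3 stud.py
python3 -m pendant '[{"jaw":0,"linear":[0,0.9,0],"twist":0},{"jaw":0,"linear":[0,0.9,0],"twist":0},{"jaw":0,"linear":[0,0.9,0],"twist":0},{"jaw":0,"linear":[-0.4,0,0],"twist":0},{"jaw":0,"linear":[-0.4,0,0],"twist":0},{"jaw":0,"linear":[-0.4,0,0],"twist":0},{"jaw":0,"linear":[-0.4,0,0],"twist":0},{"jaw":0,"linear":[-0.3,0,0],"twist":0},{"jaw":0,"linear":[0,0,0],"twist":0}]'; python3 rel.py; python3 wst.py
```

```text
time: 10.72
position: [0.5219, 0.0815, 0.0471]
tool_rot: [0.69, 0.724, 0.0, 0.001]
ft_force: [0.0, -0.2, -0.3]
grip_width: 0.0022
grip_force: 0.0
yaw 92.75 t 37.2 rho 77.1 mm 0.0470932710172175 [ 0.  -0.2 -0.3] 10.7167
stud angle 252 bright 164 median 76 clicks from arrow -3.98
lugs at [26, 296]
time: 11.52
position: [0.548, 0.0633, 0.0468]
tool_rot: [0.69, 0.724, -0.0, -0.0]
ft_force: [0.9, 0.5, -0.3]
grip_width: 0.0003
grip_force: 0.1
yaw 92.72 t 17.8 rho 51.9 mm 0.046775174136741385 [ 0.9  0.5 -0.3] 11.5167
scene lug brightness, clicks from zero: {-4: 118, -3: 58, -2: 8, -1: 4, 0: 5, 1: 10, 2: 3, 3: 4}
  phase 39 (rest 25.7)
```

The phase moved from about 20–25 to 39, so the finger is now turning the wheel. Finish the stroke and back out.

```bash
python3 -m pendant '[{"jaw":0,"linear":[-0.4,0,0],"twist":0},{"jaw":0,"linear":[-0.4,0,0],"twist":0},{"jaw":0,"linear":[-0.4,0,0],"twist":0},{"jaw":0,"linear":[-0.4,0,0],"twist":0},{"jaw":0,"linear":[-0.2,0,0],"twist":0},{"jaw":0,"linear":[0,0,0],"twist":0}]'; python3 rel.py; python3 wst.py
python3 -m pendant '[{"jaw":0,"linear":[0,-0.8,0],"twist":0},{"jaw":0,"linear":[0,-0.8,0],"twist":0},{"jaw":0,"linear":[0,-0.8,0],"twist":0},{"jaw":0,"linear":[0,0,0],"twist":0}]'; python3 rel.py; python3 stud.py; python3 wst.py
```

```text
time: 12.07
position: [0.5498, 0.0455, 0.047]
tool_rot: [0.69, 0.724, 0.0, 0.0]
ft_force: [-0.6, 0.2, 0.6]
grip_width: 0.0004
grip_force: 0.0
yaw 92.72 t -0.1 rho 50.9 mm 0.04697180640085866 [-0.6  0.2  0.6] 12.0667
scene lug brightness, clicks from zero: {-4: 47, -3: 75, -2: 8, -1: 6, 0: 34, 1: 79, 2: 10, 3: 3}
  phase 20 (rest 25.7)
time: 12.45
position: [0.522, 0.0455, 0.0466]
tool_rot: [0.69, 0.724, -0.001, -0.002]
ft_force: [-0.2, -0.3, -0.3]
grip_width: 0.0009
grip_force: 0.0
yaw 92.79 t 1.3 rho 78.8 mm 0.0466469277630809 [-0.2 -0.3 -0.3] 12.45
stud angle 297 bright 162 median 54 clicks from arrow -2.98
lugs at [26, 252]
scene lug brightness, clicks from zero: {-4: 66, -3: 75, -2: 6, -1: 7, 0: 33, 1: 78, 2: 57, 3: 50}
  phase 20 (rest 25.7)
```

One click done: the stud is at 297° (−3 clicks). Next, the second click with the same stroke, then check again.

```bash
python3 -m pendant '[{"jaw":0,"linear":[1.8,0,0],"twist":0},{"jaw":0,"linear":[1.9,0,0],"twist":0},{"jaw":0,"linear":[0,0.9,0],"twist":0},{"jaw":0,"linear":[0,0.9,0],"twist":0},{"jaw":0,"linear":[0,0.9,0],"twist":0},{"jaw":0,"linear":[0,0,0],"twist":0},{"jaw":0,"linear":[-0.4,0,0],"twist":0},{"jaw":0,"linear":[-0.4,0,0],"twist":0},{"jaw":0,"linear":[-0.4,0,0],"twist":0},{"jaw":0,"linear":[-0.4,0,0],"twist":0},{"jaw":0,"linear":[-0.4,0,0],"twist":0},{"jaw":0,"linear":[-0.4,0,0],"twist":0}]'; python3 rel.py
python3 -m pendant '[{"jaw":0,"linear":[-0.4,0,0],"twist":0},{"jaw":0,"linear":[-0.4,0,0],"twist":0},{"jaw":0,"linear":[-0.4,0,0],"twist":0},{"jaw":0,"linear":[-0.2,0,0],"twist":0},{"jaw":0,"linear":[0,0,0],"twist":0},{"jaw":0,"linear":[0,-0.9,0],"twist":0},{"jaw":0,"linear":[0,-0.9,0],"twist":0},{"jaw":0,"linear":[0,-0.9,0],"twist":0},{"jaw":0,"linear":[0,0,0],"twist":0},{"jaw":0,"linear":[0,0,0],"twist":0}]'; python3 rel.py; python3 stud.py
```

```text
time: 13.55
position: [0.5516, 0.0586, 0.0469]
tool_rot: [0.69, 0.724, -0.0, -0.0]
ft_force: [-0.3, 1.1, 0.1]
grip_width: 0.0004
grip_force: 0.1
yaw 92.75 t 12.9 rho 48.6 mm 0.04690871548911989 [-0.3  1.1  0.1] 13.55
time: 14.38
position: [0.5243, 0.0442, 0.0469]
tool_rot: [0.69, 0.724, -0.0, -0.0]
ft_force: [0.0, -0.1, 0.1]
grip_width: 0.0006
grip_force: 0.0
yaw 92.77 t -0.1 rho 76.5 mm 0.04692567870041337 [ 0.  -0.1  0.1] 14.3833
stud angle 340 bright 173 median 58 clicks from arrow -2.02
lugs at [26, 251, 296]
```

Two clicks done (340°). Third click:

```bash
python3 -m pendant '[{"jaw":0,"linear":[1.8,0,0],"twist":0},{"jaw":0,"linear":[1.9,0,0],"twist":0},{"jaw":0,"linear":[0,0.9,0],"twist":0},{"jaw":0,"linear":[0,0.9,0],"twist":0},{"jaw":0,"linear":[0,0.8,0],"twist":0},{"jaw":0,"linear":[0,0,0],"twist":0},{"jaw":0,"linear":[-0.4,0,0],"twist":0},{"jaw":0,"linear":[-0.4,0,0],"twist":0},{"jaw":0,"linear":[-0.4,0,0],"twist":0},{"jaw":0,"linear":[-0.4,0,0],"twist":0},{"jaw":0,"linear":[-0.4,0,0],"twist":0},{"jaw":0,"linear":[-0.4,0,0],"twist":0}]'; python3 rel.py
python3 -m pendant '[{"jaw":0,"linear":[-0.4,0,0],"twist":0},{"jaw":0,"linear":[-0.4,0,0],"twist":0},{"jaw":0,"linear":[-0.4,0,0],"twist":0},{"jaw":0,"linear":[-0.2,0,0],"twist":0},{"jaw":0,"linear":[0,0,0],"twist":0},{"jaw":0,"linear":[0,-0.9,0],"twist":0},{"jaw":0,"linear":[0,-0.9,0],"twist":0},{"jaw":0,"linear":[0,-0.8,0],"twist":0},{"jaw":0,"linear":[0,0,0],"twist":0},{"jaw":0,"linear":[0,0,0],"twist":0}]'; python3 rel.py; python3 stud.py
```

```text
time: 15.43
position: [0.5507, 0.0575, 0.0469]
tool_rot: [0.69, 0.724, -0.0, -0.0]
ft_force: [0.1, 0.9, -0.1]
grip_width: 0.0
grip_force: 0.1
yaw 92.75 t 11.9 rho 49.5 mm 0.04688515530812278 [ 0.1  0.9 -0.1] 15.4333
time: 16.27
position: [0.5246, 0.0432, 0.047]
tool_rot: [0.69, 0.724, -0.0, -0.0]
ft_force: [-0.1, 0.3, 0.2]
grip_width: 0.0004
grip_force: 0.0
yaw 92.77 t -1.1 rho 76.3 mm 0.04696468620382429 [-0.1  0.3  0.2] 16.2667
stud angle 25 bright 166 median 53 clicks from arrow -1.02
lugs at [252, 296]
```

Three clicks done (25°). Last one: I'll start 1 mm further out to cancel the drift, then back away and lift.

```bash
python3 -m pendant '[{"jaw":0,"linear":[1.9,0,0],"twist":0},{"jaw":0,"linear":[1.9,0,0],"twist":0},{"jaw":0,"linear":[0,0.9,0],"twist":0},{"jaw":0,"linear":[0,0.9,0],"twist":0},{"jaw":0,"linear":[0,0.8,0],"twist":0},{"jaw":0,"linear":[0,0,0],"twist":0},{"jaw":0,"linear":[-0.4,0,0],"twist":0},{"jaw":0,"linear":[-0.4,0,0],"twist":0},{"jaw":0,"linear":[-0.4,0,0],"twist":0},{"jaw":0,"linear":[-0.4,0,0],"twist":0},{"jaw":0,"linear":[-0.4,0,0],"twist":0},{"jaw":0,"linear":[-0.4,0,0],"twist":0}]'; python3 rel.py
python3 -m pendant '[{"jaw":0,"linear":[-0.4,0,0],"twist":0},{"jaw":0,"linear":[-0.4,0,0],"twist":0},{"jaw":0,"linear":[-0.4,0,0],"twist":0},{"jaw":0,"linear":[-0.2,0,0],"twist":0},{"jaw":0,"linear":[0,0,0],"twist":0},{"jaw":0,"linear":[0,-0.9,0],"twist":0},{"jaw":0,"linear":[0,-0.9,0],"twist":0},{"jaw":0,"linear":[0,-0.9,0],"twist":0},{"jaw":0,"linear":[0,-2,0],"twist":0},{"jaw":0,"linear":[0,-3,-2],"twist":0},{"jaw":0,"linear":[0,-2,-4],"twist":0},{"jaw":0,"linear":[0,0,-4],"twist":0}]'
python3 -m pendant '[{"jaw":0,"linear":[0,0,-4],"twist":0},{"jaw":0,"linear":[0,0,-2],"twist":0},{"jaw":0,"linear":[0,0,0],"twist":0},{"jaw":0,"linear":[0,0,0],"twist":0}]'
python3 stud.py
python3 - <<'E'
from meas import *
c=snap("top"); print(meas(c,[.6007,.048])); x=[cv2.resize(cv2.convertScaleAbs(c["color"][130:290,160:480],alpha=1.8),(500,250))]
w=snap("wrist"); print(meas(w,[.6007,.048])); x.append(cv2.resize(cv2.convertScaleAbs(w["color"][:250,250:550],alpha=1.6),(300,250)))
cv2.imwrite("pics/end.png",np.hstack(x))
E
```

```text
time: 17.32
position: [0.5507, 0.0575, 0.0469]
tool_rot: [0.69, 0.724, -0.0, -0.0]
ft_force: [-0.9, -0.9, -0.1]
grip_width: 0.0004
grip_force: 0.1
yaw 92.75 t 11.9 rho 49.5 mm 0.046899521725249554 [-0.9 -0.9 -0.1] 17.3167
time: 18.32
position: [0.4465, 0.0409, 0.1426]
tool_rot: [0.69, 0.724, -0.005, -0.006]
ft_force: [0.7, -0.0, 0.6]
grip_width: 0.0005
grip_force: 0.0
time: 18.65
position: [0.4556, 0.0398, 0.2052]
tool_rot: [0.69, 0.724, 0.001, 0.001]
ft_force: [0.2, 0.6, 0.1]
grip_width: 0.0003
grip_force: 0.0
stud angle 71 bright 165 median 85 clicks from arrow 0.00
lugs at [26, 251, 296, 340]
(array([0.60116974, 0.04808868]), np.float64(0.025837363801739347), np.int64(349), np.float64(25.654600696591675), 71.0, np.float64(71.55890747928409))
(array([0.60074539, 0.04784128]), np.float64(0.02576140610937567), np.int64(349), np.float64(25.477576978000876), 303.0, np.float64(74.35051775906726))
```

View pics/end.png

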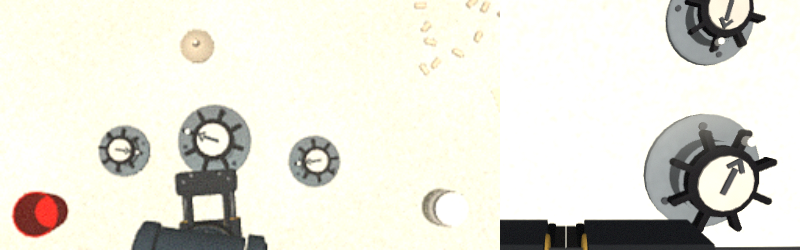

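The stud now sits at the arrow tip: (187,131) in the left panel, (750,143) in the right. The tally centre hasn't moved, the bystanders are where they were, and the arm is clear.

```bash
python3 -c "
from rig import robot
print(robot.hand_in())"
```

```text
the job is handed in; nothing more can be done
None
```

The largest tally is zeroed: I turned its thumbwheel four clicks anticlockwise, the stud has clicked in at the arrow, nothing else moved, and the job is handed in.

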